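# Fit the cart wheel centre on its hub studs

## Task

On the bench stands the garden cart's hub with three upright studs. Pick up the aluminium wheel centre that has three holes, turn it so that all three holes line up with the studs, lower it on until it lies flush on the hub, without dropping it, and let go. Leave the wheel centre with four holes where it lies.

Things in the scene. Friction and masses are not known exactly. Their poses are not given: they have to be found in the camera images.
- hub: Dark steel hub fixed to the bench, 140 mm across, flat top face 40 mm up. Three studs stand on that face, 120 degrees apart on a circle of 52 mm radius, one of them along the hub's own +x; each 12 mm thick and 34 mm tall (tips 74 mm above the bench), the top 9 mm tapered. Origin: centre of the underside, z up. The fitted wheel's origin lies on the axis, 40 mm above it.
- wheel: Wheel centre to fit, loose, nose up: aluminium disc 164 mm across with THREE 32 mm holes, 120 degrees apart at 52 mm radius, one along its own +x. A pad (68 mm across) carries it; the disc spans 3 to 11 mm above the origin. Grip its round upright nose: 40 mm across from 19 mm up to its top at 80 mm. Fitted, the studs end 34 mm above the origin. About 0.55 kg. Origin: centre of underside, z up.
- other_wheel: A second aluminium wheel centre of the same outer size and nose, but with FOUR holes 90 degrees apart, which do not fit the studs: leave it. It also lies flat on the bench, nose up; origin at the centre of its underside.
Mind the look-alikes: they are no part of the job. Of the things that look like the hub, take the one that is nearest to the robot's base at the start. What is shaped like the wheel but blue is not meant.

How it is judged:
At the end, for the whole second after the job is handed in: The three-holed wheel centre lies flush on the hub's top face with the three studs through its holes: its origin 35 to 44 mm above the hub's origin and within 16 mm of the hub's axis, nose up and level within 4 degrees, at rest, let go; the four-holed one within 30 mm of where it lay (z of wheel in the frame of hub between 0.035 and 0.044 m and horizontal distance between wheel and hub below 0.016 m and angle between wheel's own z axis and vertical below 0.07 rad and linear speed of wheel below 0.02 m/s and distance of other_wheel from where it was at the start of the episode below 0.03 m); the robot touches nothing.
It fails at once if the wheel centre is dropped (falls free of the fingers faster than 0.7 m/s, a drop of some 25 mm) (linear speed of wheel above 0.7 m/s and contact force between wheel and the fingers below 0.1 N).
It fails at once if the four-holed wheel centre is shifted by more than 30 mm (distance of other_wheel from where it was at the start of the episode above 0.03 m).
It also fails if it takes over 37 s, if anything falls off the work surface, if the arm or the gripper's body presses on something with over 40 N, if the wrist force passes 120 N, or if a joint passes its speed limit or range.

## Robot

A 6-joint arm with a two-finger parallel gripper is mounted at the origin on the work surface. World frame = base frame: x ahead of the robot, y to its left, z up, the work surface at z = 0. Lengths are in m, angles in rad, forces in N, time in s.
With the tool pointing down it reaches from about 0.25 to 0.775 m from the base axis. Payload 4 kg.
Tool frame: the origin (TCP) lies at the very end of the fingers, on their centre line; the grasp point (between the pads) lies 19 mm behind it; x points along the fingers, z is the direction in which the jaws open and shut, and the axes are right-handed (so a half turn about x gives the same grasp; the last joint's range is limited). The gripper opens to 85 mm and grips with 20 to 120 N. Pads are 22 mm wide; open, the fingers measure 114 mm over their backs; the gripper's body (76 mm by 85 mm) begins 54 mm behind the grasp point. The pads swing forward as they close: fully open they stand 13 mm farther back than shut.
Start: joints at [-1.227, 0.087, 1.371, -0, 1.684, -0.103], TCP at [0.238, -0.496, 0.231] pointing down, gripper open.
Joint ranges: [-3.1, 3.1], [-0.76, 2.03], [0.27, 2.55], [-1.08, 4.22], [0.17, 2.65], [-2.57, 2.57]. Speed limits (rad/s): [2.79, 2.79, 3.14, 3.14, 3.14, 3.14].

## Interface

Orientations are given as a 3x3 rotation matrix whose columns are the frame's x, y, z axes.
In Python, from rig import manip gives the robot as it stands.
- The arm moves only by the tool apply_moves, never from a script. Its argument "motion" is text: rows parted by semicolons, each of 5 numbers parted by spaces: the shift along the tool's x, y, z in cm, then the turn about the tool's x in degrees, then the finger opening in cm, from 0 to 8.54. A call has exactly 10 rows; each row is the pose to reach, as a shift and turn from the pose commanded when the call began, along the tool's axes at that moment; what a row does not reach only later rows make up. A row lasts 1/12 s, in which the tool goes at most 41.7 mm and 7.16 degrees, less where a joint would pass 70% of its speed; a pose out of reach is approached as far as the arm can. A call with a gripper value outside its range is refused whole. The fingers move at their own pace and stop on an object; "force" is the grip in N (left out, the last holds). Time passes only in rows, so rows that repeat a pose let the fingers close, or fill a call up. It gives the time, the measured TCP pose, the force and the opening at its end, in the units of the state.
- manip.sense(): the state, without advancing time (a new reading comes with each control period).
- manip.capture(name): name is "side" or "top" or "wrist"; returns the picture (480x640x3 uint8, red, green, blue); there is no depth.
- manip.camera_model(name): a dict with "camera_matrix" (3x3 intrinsics, pixels), "k1" (the pictures are not rectified: a ray, as slopes to the right and down, at radius r is drawn at 1 + k1 r^2 times it, then the intrinsics apply), "xyz" and "rotation" of the camera in the world; the wrist camera has in their place "hand_eye" (4x4, takes a point from camera to tool coordinates, whose origin is the TCP and whose axes are the tool frame's). Camera axes: x right, y up, looking along -z (the intrinsics and any distortion apply to the point x, -y, -z); pixel columns grow to the right and rows downward; lengths in m; the calibration is good to about 2 mm. A picture is of the moment at which its call begins: read the wrist's pose just before it. camera_model takes no time and is no camera call.
- manip.job_done(): hands the job in, once; it reports no verdict.
Trained networks look in the newest picture that a camera, given by its name, has taken for a name from the list of things; names that differ only in an ending like _2 or _b are one class to them, and where a whole thing is asked for, a point or a joint stands for the part that bears it (a point fixed in the world has none). Each returns a list of dicts, best first, with "p" (0 to 1); they miss things now and then, are a little off and sometimes report something else, mostly with a low value. They report only what shows in the picture. A call takes as long as a camera call. They do not tell look-alikes from the thing itself.
- manip.boxes_of(camera, label): "xy" ([column, row] in pixels, amid what is visible of it).
The state is a dict: "t": time; "q": joint angles; "joint_vel": joint speeds; "effort": joint torques, N m; "tool_pos": TCP position; "eef_rot": TCP orientation; "force": force on the tool from outside, world axes, zero at the start; "ft_torque": the same for the moment, N m; "opening": opening from 0.0 (shut) to 1.0 (fully open).
Only numpy, scipy, OpenCV 4.12 (cv2) and the standard library are available. Lean on these libraries where they do the work, as an engineer would, in place of code of your own. Each camera call takes 0.05 s, during which the arm holds its last target.

## Working session

There is one attempt and no reset: what is moved stays moved. The work goes in short steps, Python scripts to look and compute and a tool call to move; the robot and the scene stay as the last step left them, time stands still between calls to the robot, and variables do not carry over. Pictures are saved under pics/ and viewed, and the job is handed in when it is done.

Besides the shell and the picture viewer there is one more tool, called as name(argument=value, ...) on one line, values as JSON. apply_moves: Moves the arm, as the interface text tells. Its arguments: {"type":"object","properties":{"motion":{"type":"string"},"force":{"type":"number"}},"required":["motion"]}

```bash
ls; mkdir -p pics; python3 - <<'E'
from rig import manip
import cv2,numpy as np
print(manip.sense())
for n in("side","top","wrist"):
    im=manip.capture(n); cv2.imwrite(f"pics/{n}0.png",im[:,:,::-1])
    print(n,manip.camera_model(n))
E
```

```text
pics
{'t': 0.0, 'q': array([-1.22711998e+00,  8.79656782e-02,  1.37228509e+00,  3.36266157e-06,
        1.68361262e+00, -1.03125150e-01]), 'joint_vel': array([-1.25752679e-03, -1.38996709e-03, -1.67233312e-03,  2.64363189e-04,
       -2.33889876e-04, -5.67168200e-05]), 'effort': array([-4.03929807e-04, -3.51873493e+01, -3.13269246e+01, -6.84443717e-05,
        1.09027448e-02, -8.34794719e-06]), 'tool_pos': array([ 0.23745722, -0.49553292,  0.23011766]), 'eef_rot': array([[-7.61979166e-04,  9.01833660e-01,  4.32082711e-01],
       [ 2.13907136e-03,  4.32083318e-01, -9.01831154e-01],
       [-9.99997422e-01,  2.37079201e-04, -2.25832504e-03]]), 'force': array([ 0.50347882, -0.45621433,  0.91481261]), 'ft_torque': array([ 0.02679767,  0.03191936, -0.01959578]), 'opening': 1.0005037332956481}
side {'camera_matrix': array([[529.77902002,   0.        , 318.33864442],
       [  0.        , 529.77902002, 242.91382792],
       [  0.        ,   0.        ,   1.        ]]), 'k1': -0.016257410619551476, 'xyz': array([0.13960327, 0.77551228, 0.81738937]), 'rotation': array([[-0.930414  ,  0.24088
[... 392 characters left out ...]
[[-0.01103629,  0.99577269, -0.09118637],
       [-0.99993748, -0.01082618,  0.0027986 ],
       [ 0.00179957,  0.09121156,  0.99582991]])}
wrist {'camera_matrix': array([[354.95470903,   0.        , 322.27729305],
       [  0.        , 354.95470903, 240.48725113],
       [  0.        ,   0.        ,   1.        ]]), 'k1': -0.06179011414876943, 'hand_eye': array([[ 1.05587443e-03,  3.06589875e-01, -9.51841128e-01,
        -1.43117561e-01],
       [-2.61334444e-04,  9.51841711e-01,  3.06589773e-01,
         8.00472047e-02],
       [ 9.99999408e-01, -7.49714289e-05,  1.08514782e-03,
         1.83902363e-04],
       [ 0.00000000e+00,  0.00000000e+00,  0.00000000e+00,
         1.00000000e+00]])}
```

View pics/top0.png

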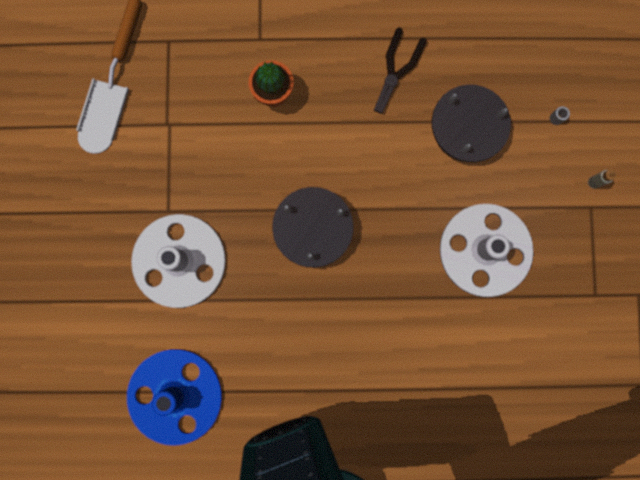

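View pics/side0.png

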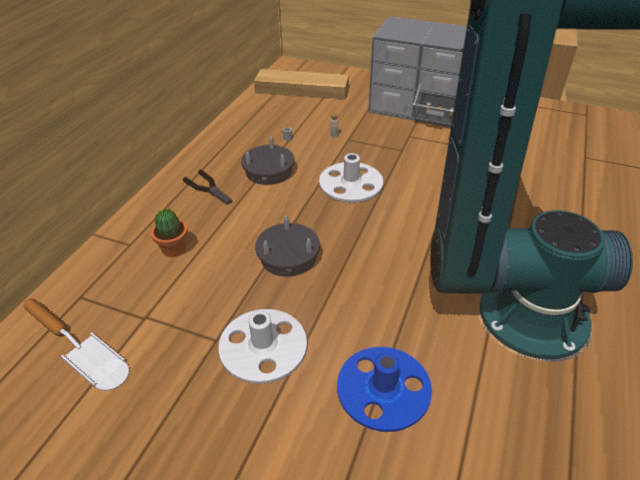

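View pics/wrist0.png

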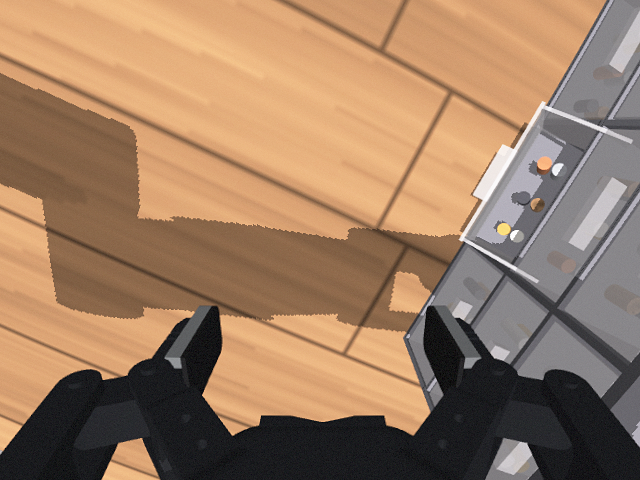

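Top view: the three-holed silver wheel is at about (178,260), the four-holed one at (487,250) and the blue decoy at (175,396). The near hub is at (313,227) and the far one at (472,123). Next I rectify to planes and measure.

```bash
cat > h.py <<'E'
import numpy as np,cv2
from rig import manip
def cam(name,s=None):
    m=manip.camera_model(name)
    if 'xyz' in m: return m,np.array(m['xyz']),np.array(m['rotation'])
    H=np.array(m['hand_eye']);R=s['eef_rot'];return m,s['tool_pos']+R@H[:3,3],R@H[:3,:3]
def proj(c,P):
    m,o,R=c;p=(np.atleast_2d(P)-o)@R
    a=np.stack([p[:,0]/-p[:,2],-p[:,1]/-p[:,2]],1);r2=(a**2).sum(1,keepdims=True)
    a=a*(1+m['k1']*r2);K=m['camera_matrix'];return a*[K[0,0],K[1,1]]+K[:2,2]
def ortho(im,c,x0,x1,y0,y1,z,px=0.0005):
    # rows: x descending, cols: y descending
    xs=np.arange(x1,x0,-px);ys=np.arange(y1,y0,-px)
    X,Y=np.meshgrid(xs,ys,indexing='ij')
    p=proj(c,np.stack([X.ravel(),Y.ravel(),np.full(X.size,z)],1)).reshape(X.shape+(2,)).astype(np.float32)
    return cv2.remap(im,p[...,0],p[...,1],cv2.INTER_CUBIC)
def unproj(c,uv,z):
    m,o,R=c;K=m['camera_matrix'];uv=np.atleast_2d(uv)
    d=(uv-K[:2,2])/[K[0,0],K[1,1]];a=d.copy()
    for _ in range(20):a=d/(1+m['k1']*(a**2).sum(1,keepdims=True))
    v=np.stack([a[:,0],-a[:,1],-np.ones(len(a))],1)@R.T
    return o+v*((z-o[2])/v[:,2])[:,None]
E
python3 - <<'E'
from h import *
for n in("top","side"):
    im=cv2.imread(f"pics/{n}0.png");c=cam(n)
    g={"top":dict(w=(178,260),h=(313,227)),"side":dict(w=(263,346),h=(288,244))}[n]
    for k,z in(('w',.011),('h',.04)):
        print(n,k,unproj(c,g[k],z))
    # disc fit: threshold bright low-sat
    hsv=cv2.cvtColor(im,cv2.COLOR_BGR2HSV)
    for k,z,mask in(('w',.011,(hsv[...,1]<60)&(hsv[...,2]>110)),('h',.04,(hsv[...,2]<75))):
        mk=mask.astype(np.uint8)
        num,lab,st,ce=cv2.connectedComponentsWithStats(mk)
        x,y=g[k];sub=lab[y-12:y+12,x-40:x+40];ids=np.bincount(sub[sub>0]);l=ids.argmax()
        m=(lab==l).astype(np.uint8);cs,_=cv2.findContours(m,cv2.RETR_EXTERNAL,cv2.CHAIN_APPROX_NONE)
        cc=max(cs,key=len)[:,0].astype(float)
        P=unproj(c,cc,z)[:,:2];(a,b),r=cv2.minEnclosingCircle(P.astype(np.float32))
        A=np.c_[2*P,np.ones(len(P))];s=np.linalg.lstsq(A,(P**2).sum(1),rcond=None)[0]
        print(n,k,'n',len(cc),'enc',a,b,r,'lsq',s[:2],np.sqrt(s[2]+s[0]**2+s[1]**2))
    W=unproj(c,g['w'],.011)[0];H=unproj(c,g['h'],.04)[0]
    t=[]
    for Q,z in((W,.011),(H,.040),(H,.074)):
        o=ortho(im,c,Q[0]-.1,Q[0]+.1,Q[1]-.1,Q[1]+.1,z,.0005)
        t.append(o)
        print(n,'ctr',Q)
    cv2.imwrite(f"pics/o_{n}.png",cv2.resize(np.hstack(t[:]),(800,267)))
E
```

```text
top w [[0.46583464 0.25925705 0.011     ]]
top h [[0.51797581 0.02096681 0.04      ]]
top w n 265 enc 0.4650270640850067 0.25993797183036804 0.08308970183134079 lsq [0.46529295 0.25995784] 0.08195348581568108
top h n 244 enc 0.517972469329834 0.014274725690484047 0.0766681507229805 lsq [0.51701334 0.01584663] 0.07130526056203178
top ctr [0.46583464 0.25925705 0.011     ]
top ctr [0.51797581 0.02096681 0.04      ]
top ctr [0.51797581 0.02096681 0.04      ]
side w [[0.4606978  0.26513274 0.011     ]]
side h [[0.51622394 0.02161092 0.04      ]]
side w n 232 enc 0.4640296697616577 0.26019853353500366 0.08499044179916382 lsq [0.46417348 0.26007085] 0.08300870577871668
side h n 145 enc 0.5042036175727844 0.04593198746442795 0.06693850457668304 lsq [0.50267422 0.04932406] 0.05549685755135439
side ctr [0.4606978  0.26513274 0.011     ]
side ctr [0.51622394 0.02161092 0.04      ]
side ctr [0.51622394 0.02161092 0.04      ]
```

View pics/o_top.png

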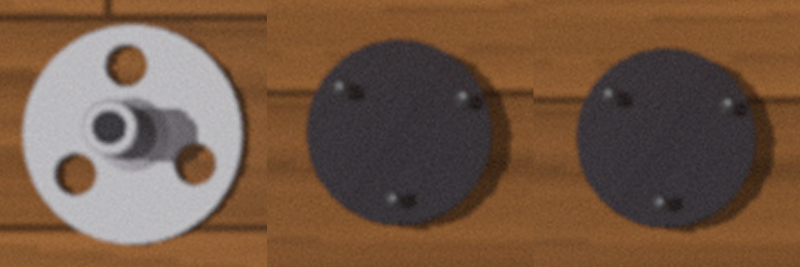

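View pics/o_side.png

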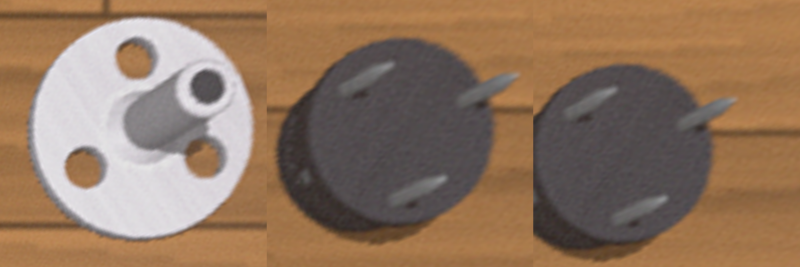

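apply_moves(motion="0 2.6 -2.9 2 8.5;0 5.3 -5.8 4 8.5;0 8 -8.7 6 8.5;0 10.6 -11.6 8 8.5;0 13.3 -14.5 10 8.5;0 16 -17.4 12 8.5;0 18.6 -20.4 14 8.5;0 21.3 -23.3 16 8.5;0 24 -26.2 18 8.5;0 26.6 -29.1 21 8.5")

```text
t: 0.98
tool_pos: [0.3517, -0.1167, 0.2312]
eef_rot: [[0.001, 0.997, 0.078], [-0.0, 0.078, -0.997], [-1.0, 0.001, 0.0]]
force: [0.7, -0.0, -0.4]
opening: 0.995
```

```bash
cat >> h.py <<'E'
def goto(x,y,z,yaw):
    s=manip.sense();R=s['eef_rot'];d=R.T@(np.array([x,y,z])-s['tool_pos'])*100
    cy=np.degrees(np.arctan2(R[1,2],R[0,2]))
    print('t',s['t'],'pos',s['tool_pos'].round(4),'yaw',cy.round(2),'op',s['opening'],'F',s['force'].round(2),'q',s['q'].round(2))
    print('shift',d.round(2),'turn',-(yaw-cy))
E
python3 -c "
from h import *
goto(.4655,.26,.16,-85.5)"
```

```text
t 0.9833 pos [ 0.3517 -0.1167  0.2312] yaw -85.55 op 0.9952469454737705 F [ 0.69 -0.04 -0.36] q [-0.47 -0.32  1.74  0.    1.73  1.02]
shift [  7.12  14.27 -36.68] turn -0.04564232287833647
```

apply_moves(motion="0 1.4 -3.7 0 8.5;0 2.9 -7.4 0 8.5;0 4.3 -11 0 8.5;1 5.7 -14.7 0 8.5;2 7.1 -18.3 0 8.5;3 8.6 -22 0 8.5;4 10 -25.7 0 8.5;5 11.4 -29.3 0 8.5;6 12.8 -33 0 8.5;7.1 14.3 -36.7 0 8.5")

```text
t: 1.82
tool_pos: [0.4648, 0.2607, 0.1596]
eef_rot: [[0.0, 0.997, 0.081], [-0.0, 0.081, -0.997], [-1.0, 0.0, 0.0]]
force: [0.2, -1.0, 0.5]
opening: 0.996
```

apply_moves(motion="0 0 0 0 8.5;0 0 0 0 8.5;0 0 0 0 8.5;0 0 0 0 8.5;0 0 0 0 8.5;0 0 0 0 8.5;0 0 0 0 8.5;0 0 0 0 8.5;0 0 0 0 8.5;0 0 0 0 8.5")

```text
t: 2.65
tool_pos: [0.465, 0.2584, 0.1605]
eef_rot: [[0.0, 0.997, 0.08], [0.0, 0.08, -0.997], [-1.0, 0.0, -0.0]]
force: [1.0, -1.2, 0.0]
opening: 0.992
```

```bash
python3 - <<'E'
from h import *
goto(.4655,.26,.043,-85.5)
s=manip.sense();im=manip.capture('wrist');cv2.imwrite('pics/w1.png',im[:,:,::-1])
c=cam('wrist',s)
W=np.array([.4655,.26])
b=im[:,:,::-1].copy();th=np.linspace(0,6.28,60)
def circ(ctr,r,z,col):
    p=proj(c,np.c_[ctr[0]+r*np.cos(th),ctr[1]+r*np.sin(th),np.full(60,z)])
    cv2.polylines(b,[p.astype(np.int32)],True,col,1)
circ(W,.082,.011,(0,0,255));circ(W,.02,.08,(0,255,0))
for k in range(3):
    a=np.radians(4.7+120*k);circ(W+.052*np.array([np.cos(a),np.sin(a)]),.016,.011,(255,0,0))
cv2.imwrite('pics/w1o.png',b)
E
```

```text
t 2.65 pos [0.465  0.2584 0.1605] yaw -85.42 op 0.9915900257778283 F [ 1.01 -1.22  0.04] q [ 0.4   0.07  1.53 -0.    1.54  1.89]
shift [11.75  0.06 -0.15] turn 0.07864844533496296
```

View pics/w1o.png

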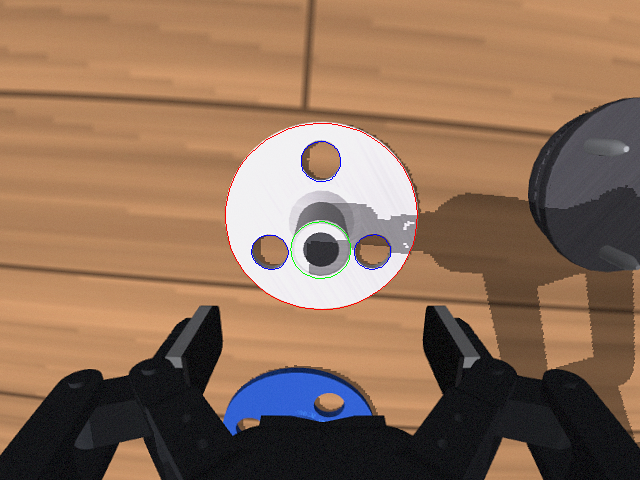

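The overlay of the disc, holes and nose (nose at (321,250)) matches within a couple of pixels, so the pose is confirmed. Now I descend and grip.

apply_moves(motion="1.5 0 -0.1 0 8.5;3 0 -0.1 0 8.5;4.5 0 -0.1 0 8.5;6 0 -0.1 0 8.5;7.5 0 -0.1 0 8.5;9 0 -0.1 0 8.5;10 0 -0.1 0 8.5;11 0 -0.1 0 8.5;11.7 0 -0.1 0 8.5;11.7 0 -0.1 0 8.5")

```text
t: 3.53
tool_pos: [0.4639, 0.2592, 0.0416]
eef_rot: [[-0.003, 0.997, 0.08], [-0.001, 0.08, -0.997], [-1.0, -0.003, 0.001]]
force: [-0.8, -0.8, 0.2]
opening: 0.995
```

apply_moves(motion="0 0 0 0 7;0 0 0 0 6;0 0 0 0 5;0 0 0 0 4.5;0 0 0 0 3;0 0 0 0 2;0 0 0 0 2;0 0 0 0 2;0 0 0 0 2;0 0 0 0 2", force=70)

```text
t: 4.37
tool_pos: [0.4655, 0.2597, 0.0443]
eef_rot: [[0.002, 0.997, 0.08], [0.0, 0.08, -0.997], [-1.0, 0.002, -0.0]]
force: [0.5, -1.1, 5.5]
opening: 0.452
```

```bash
python3 - <<'E'
from h import *
goto(.4655,.26,.145,-85.5)
im=manip.capture('wrist');cv2.imwrite('pics/w2.png',im[:,:,::-1])
E
```

```text
t 4.3667 pos [0.4655 0.2597 0.0443] yaw -85.4 op 0.4517230795133909 F [ 0.54 -1.09  5.5 ] q [ 0.4   0.16  1.67 -0.    1.31  1.89]
shift [-10.07   0.02  -0.03] turn 0.09618494048272908
```

View pics/w2.png

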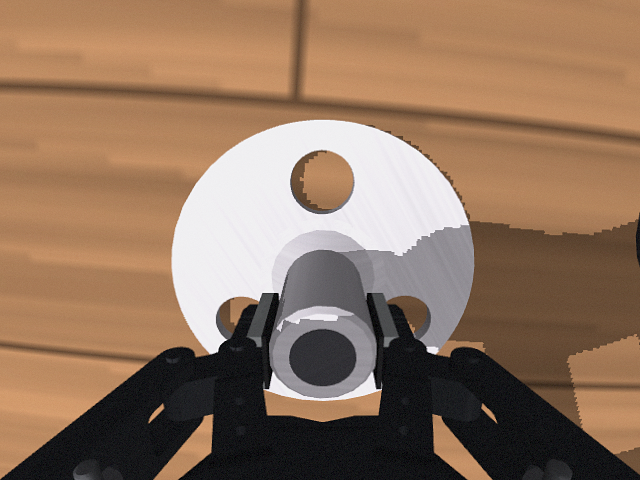

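The fingers hold the nose (about 38 mm opening, between the pads at about (265–380, 340)). Now I lift.

apply_moves(motion="-0.5 0 0 0 2;-1.5 0 0 0 2;-2.7 0 0 0 2;-4 0 0 0 2;-5.5 0 0 0 2;-7 0 0 0 2;-8.5 0 0 0 2;-9.5 0 0 0 2;-10.5 0 0 0 2;-10.5 0 0 0 2")

```text
t: 5.25
tool_pos: [0.4659, 0.2602, 0.1509]
eef_rot: [[0.004, 0.997, 0.08], [0.002, 0.08, -0.997], [-1.0, 0.004, -0.001]]
force: [0.3, 0.3, -4.9]
opening: 0.452
```

```bash
python3 - <<'E'
from h import *
goto(.518,.0215,.15,-35)
im=manip.capture('wrist');cv2.imwrite('pics/w3.png',im[:,:,::-1])
E
```

```text
t 5.25 pos [0.4659 0.2602 0.1509] yaw -85.39 op 0.45233064266689377 F [ 0.28  0.28 -4.94] q [0.4  0.08 1.54 0.   1.52 1.89]
shift [ 0.07  3.28 24.21] turn -50.39244199524538
```

View pics/w3.png

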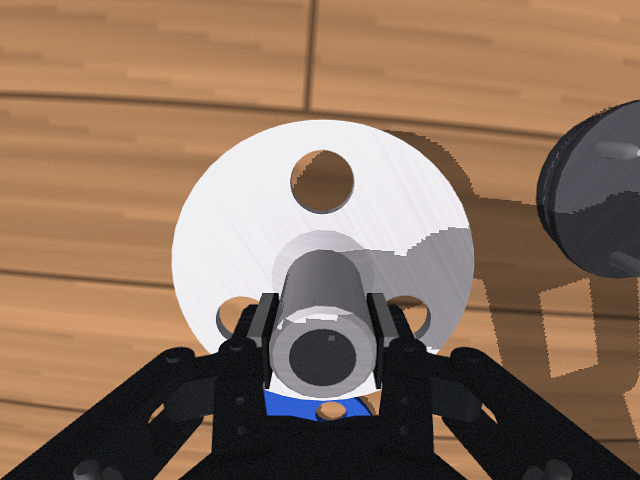

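The wheel is held level and undisturbed. Carry it over the hub with the turn.

apply_moves(motion="0 0.2 1.2 -3 2;0 0.5 3.5 -8 2;0 0.8 6 -13 2;0 1.2 9 -19 2;0 1.6 12 -25 2;0 2 15 -31 2;0 2.4 18 -37 2;0 2.8 20.7 -43 2;0 3.1 22.8 -48 2;0 3.3 24.2 -50.4 2")

```text
t: 6.13
tool_pos: [0.5166, 0.0186, 0.1467]
eef_rot: [[-0.003, 0.572, 0.82], [-0.001, 0.82, -0.572], [-1.0, -0.002, -0.002]]
force: [-0.2, 0.7, -5.3]
opening: 0.451
```

apply_moves(motion="0 0 0 0 2;0 0 0 0 2;0 0 0 0 2;0 0 0 0 2;0 0 0 0 2;0 0 0 0 2;0 0 0 0 2;0 0 0 0 2;0 0 0 0 2;0 0 0 0 2")

```text
t: 6.97
tool_pos: [0.5171, 0.0211, 0.1484]
eef_rot: [[0.0, 0.573, 0.819], [-0.0, 0.819, -0.573], [-1.0, 0.0, 0.0]]
force: [0.4, -0.3, -5.5]
opening: 0.453
```

```bash
python3 - <<'E'
from h import *
goto(.518,.0215,.09,-35)
s=manip.sense();n='a'
for k in('wrist','top','side'):
    s=manip.sense();im=manip.capture(k)[:,:,::-1].copy();c=cam(k,s)
    H=np.array([.518,.0215]);th=np.linspace(0,6.28,60)
    for j in range(3):
        a=np.radians(55.2+120*j);q=H+.052*np.array([np.cos(a),np.sin(a)])
        for z,r,col in((.074,.003,(0,0,255)),(s['tool_pos'][2]-.043+.011,.016,(255,0,0))):
            p=proj(c,np.c_[q[0]+r*np.cos(th),q[1]+r*np.sin(th),np.full(60,z)]);cv2.polylines(im,[p.astype(np.int32)],True,col,1)
    cv2.imwrite(f'pics/{k}4.png',im)
    if k!='wrist':
        u=proj(c,[[.518,.0215,.08]])[0].astype(int);cv2.imwrite(f'pics/{k}4c.png',cv2.resize(im[max(0,u[1]-90):u[1]+90,u[0]-120:u[0]+120],(800,600),interpolation=cv2.INTER_CUBIC))
E
```

```text
t 6.9667 pos [0.5171 0.0211 0.1484] yaw -34.99 op 0.4526044336641064 F [ 0.42 -0.27 -5.53] q [-0.07  0.05  1.58 -0.    1.52  0.54]
shift [5.84 0.08 0.05] turn 0.007938387056618978
```

View pics/wrist4.png

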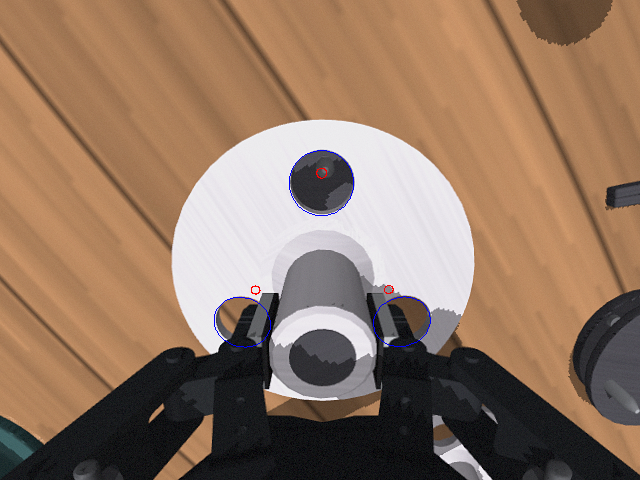

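View pics/side4c.png

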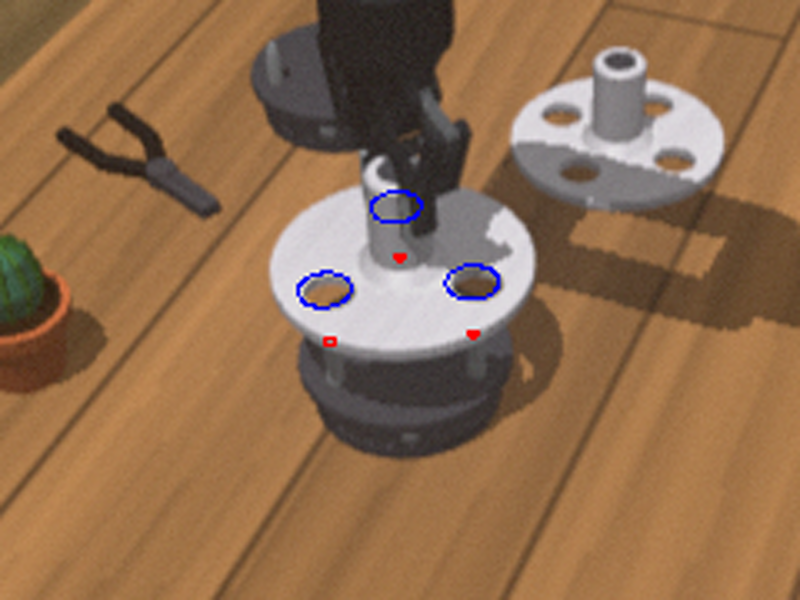

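View pics/top4c.png

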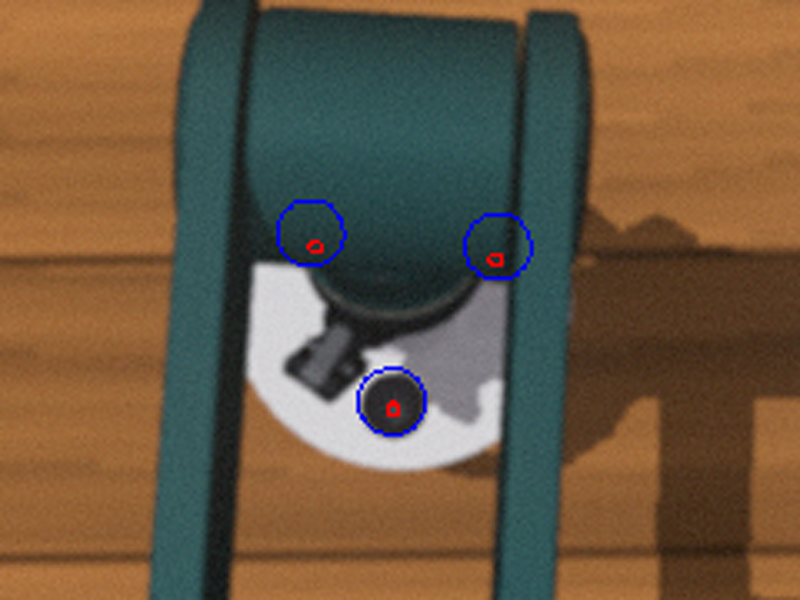

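In all three pictures the holes match the planned circles. In the wrist picture a stud tip shows at (323,171) inside the front hole, where predicted. Now I lower it.

apply_moves(motion="0.5 0.1 0.05 0 2;1 0.1 0.05 0 2;1.6 0.1 0.05 0 2;2.2 0.1 0.05 0 2;2.8 0.1 0.05 0 2;3.4 0.1 0.05 0 2;4 0.1 0.05 0 2;4.5 0.1 0.05 0 2;5 0.1 0.05 0 2;5 0.1 0.05 0 2")

```text
t: 7.95
tool_pos: [0.5172, 0.0216, 0.0968]
eef_rot: [[-0.003, 0.574, 0.819], [0.0, 0.819, -0.574], [-1.0, -0.001, -0.002]]
force: [-0.8, -0.4, -5.7]
opening: 0.449
```

```bash
python3 - <<'E'
from h import *
goto(.518,.0215,.084,-35)
for k in('wrist','side'):
    im=manip.capture(k)[:,:,::-1].copy();cv2.imwrite(f'pics/{k}5.png',im)
cv2.imwrite('pics/side5c.png',cv2.resize(im[150:330,170:410],(800,600)))
E
```

```text
t 7.95 pos [0.5172 0.0216 0.0968] yaw -35.0 op 0.44941544846709525 F [-0.81 -0.38 -5.74] q [-0.07  0.08  1.65 -0.    1.41  0.54]
shift [1.28 0.04 0.07] turn -0.0002691918058346232
```

View pics/side5c.png

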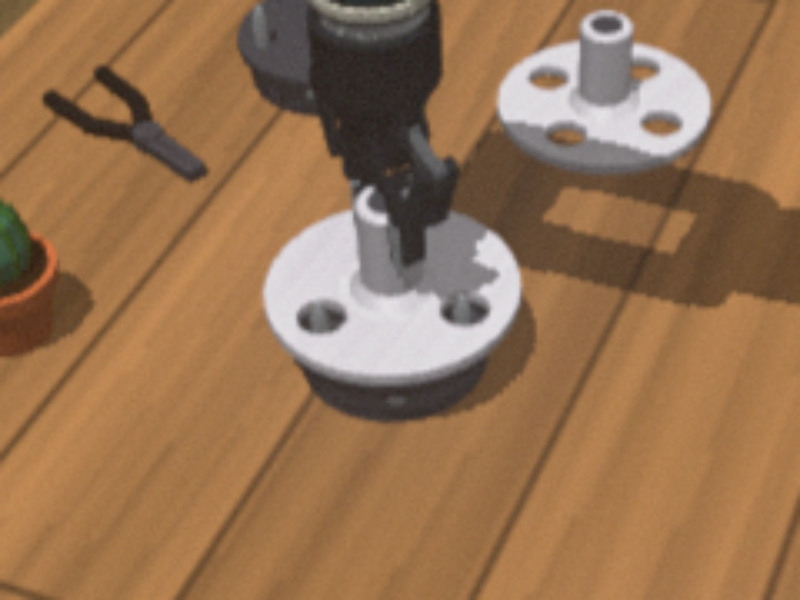

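View pics/wrist5.png

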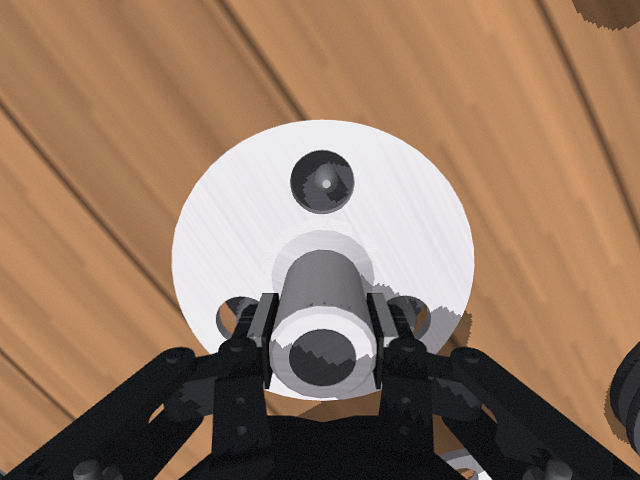

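The studs are in the holes: wrist stud at (326,184) within the hole centred at (322,181), side studs centred in theirs. Lower the last 13 mm gently.

apply_moves(motion="0.2 0 0 0 2;0.4 0 0 0 2;0.6 0 0 0 2;0.7 0 0 0 2;0.8 0 0 0 2;0.9 0 0 0 2;1 0 0 0 2;1.05 0 0 0 2;1.1 0 0 0 2;1.1 0 0 0 2")

```text
t: 8.88
tool_pos: [0.5181, 0.0216, 0.0872]
eef_rot: [[-0.0, 0.574, 0.819], [-0.0, 0.819, -0.574], [-1.0, -0.0, -0.0]]
force: [0.0, 0.1, -6.0]
opening: 0.452
```

apply_moves(motion="0.05 0 0 0 2;0.1 0 0 0 2;0.15 0 0 0 2;0.2 0 0 0 2;0.25 0 0 0 2;0.3 0 0 0 2;0.3 0 0 0 2;0.3 0 0 0 2;0.3 0 0 0 2;0.3 0 0 0 2")

```text
t: 9.72
tool_pos: [0.5181, 0.0216, 0.0844]
eef_rot: [[0.0, 0.574, 0.819], [-0.0, 0.819, -0.574], [-1.0, -0.0, 0.0]]
force: [-1.1, -0.5, -3.8]
opening: 0.453
```

apply_moves(motion="0.05 0 0 0 2;0.1 0 0 0 2;0.15 0 0 0 2;0.15 0 0 0 2;0.15 0 0 0 2;0.15 0 0 0 2;0.15 0 0 0 2;0.15 0 0 0 2;0.15 0 0 0 2;0.15 0 0 0 2")

```text
t: 10.55
tool_pos: [0.5182, 0.0215, 0.0844]
eef_rot: [[0.001, 0.574, 0.819], [-0.0, 0.819, -0.574], [-1.0, 0.0, 0.001]]
force: [-4.4, 0.1, 4.8]
opening: 0.45
```

Seated: the descent stopped at z=0.0844 and the hub now carries the load. Release slowly with moderate opening.

apply_moves(motion="0 0 0 0 4.2;0 0 0 0 4.5;0 0 0 0 5;0 0 0 0 5.5;0 0 0 0 6;0 0 0 0 6.5;0 0 0 0 6.5;0 0 0 0 6.5;0 0 0 0 6.5;0 0 0 0 6.5")

```text
t: 11.38
tool_pos: [0.5181, 0.0216, 0.0828]
eef_rot: [[-0.0, 0.574, 0.819], [-0.0, 0.819, -0.574], [-1.0, -0.0, 0.0]]
force: [-0.0, 0.7, 0.0]
opening: 0.759
```

apply_moves(motion="-0.5 0 0 0 6.5;-1.5 0 0 0 6.5;-3 0 0 0 6.5;-4.5 0 0 0 6.5;-6 0 0 0 6.5;-7.5 0 0 0 6.5;-9 0 0 0 6.5;-10.5 0 0 0 6.5;-12 0 0 0 6.5;-12 0 0 0 6.5")

```text
t: 12.22
tool_pos: [0.5201, 0.0215, 0.2079]
eef_rot: [[0.009, 0.574, 0.819], [-0.001, 0.819, -0.574], [-1.0, 0.004, 0.007]]
force: [0.3, 0.4, 0.9]
opening: 0.762
```

```bash
python3 - <<'E'
from h import *
goto(.518,.0215,.2,-35)
for k in('wrist','side'):
    s=manip.sense();im=manip.capture(k)[:,:,::-1].copy();c=cam(k,s)
    H=np.array([.518,.0215]);th=np.linspace(0,6.28,60)
    for r,z in((.082,.051),(.02,.12)):
        p=proj(c,np.c_[H[0]+r*np.cos(th),H[1]+r*np.sin(th),np.full(60,z)]);cv2.polylines(im,[p.astype(np.int32)],True,(0,0,255),1)
    cv2.imwrite(f'pics/{k}6.png',im)
cv2.imwrite('pics/side6c.png',cv2.resize(im[150:330,170:410],(800,600)))
E
```

```text
t 12.2167 pos [0.5201 0.0215 0.2079] yaw -35.0 op 0.7624406882978181 F [0.28 0.38 0.91] q [-0.07  0.02  1.49 -0.    1.63  0.54]
shift [ 0.78 -0.12 -0.18] turn 0.0007469018220405133
```

View pics/side6c.png

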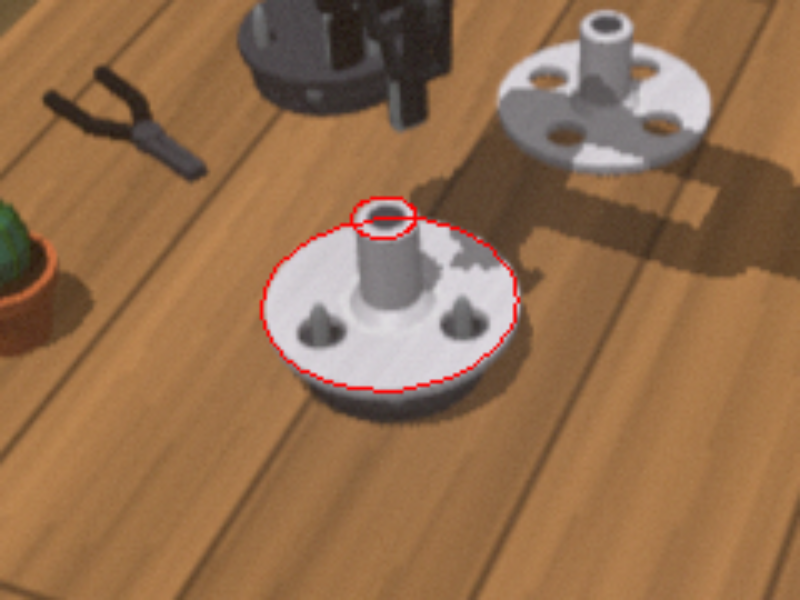

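View pics/wrist6.png

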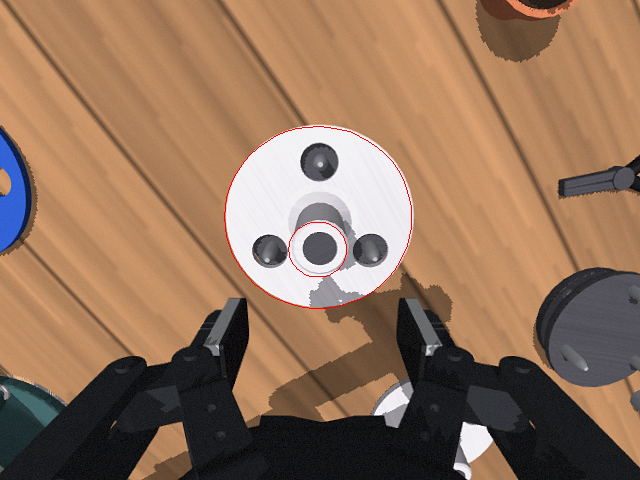

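All three studs show through the holes (wrist: (320,162), (270,250), (370,250)). Disc and nose fall on the predicted fitted outlines, so it is level, seated and clear of the gripper. Handing in.

```bash
python3 -c "
from rig import manip
print(manip.job_done()); print(manip.sense()['t'])"
```

```text
the job is handed in; nothing more can be done
None
the job is handed in; nothing more can be done
```

The three-holed aluminium wheel centre is on the hub nearest the robot, with all three studs through its holes, and I've handed the job in. I gripped it by the nose, lifted it, turned it about 50°, lowered it until the hub carried its weight, then let go and backed the gripper off. This took about 12.3 s of the 37 s allowed.

- **Fit:** in the last side and wrist pictures the disc and nose lie within a couple of pixels of the outline expected for a flush, level fit. At contact the tool stopped at z = 0.0844 m, which puts the wheel about 40 mm above the hub's origin.
- **Let go:** the tool force was about 1 N after the gripper had risen some 12 cm clear.
- **Four-holed wheel:** it looked unmoved in the side pictures, and the arm never touched it. I didn't measure its position again.
- **Disagreement:** my stud-tip readings from the top and side cameras differed by about 4 mm. I used the hub's outline instead, where the two cameras agreed to within about 1 mm, and the fit leaves 10 mm of play around each stud.

No check failed. Handing in gave no verdict.

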